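Open the bench vacuum valve by exactly one turn

TASK

The vacuum valve on the bench is shut. Open it by exactly one turn: put the fingertips against the upright red handle on the rim of the blue hand wheel and push the wheel round anticlockwise (seen from above), gently and without pinching the handle, until the handle has gone once round and stands in line with the orange tab again, and then come away. Do not lift or disturb the two vials and the dish that stand around the valve.

Things in the scene. Friction and masses are not known exactly. Their poses are not given: they have to be found in the camera images.
- valve: Vacuum valve fixed to the bench: round steel flange (110 mm across), grey column, brass hose nozzle reaching 74 mm out along its -x at 30 to 57 mm height. The origin is on the bench under the wheel's axis (vertical, through the origin, along z); its x axis points from there to the orange tab. It stands at any yaw.
- wheel (a joint): Turn of the blue three-spoke hand wheel about the vertical axis, in rad: 0 = shut (where it starts, at a stop; handle in line with the orange tab), growing anticlockwise seen from above, 6.283 after one whole turn; there is no stop or detent near one turn. Plain friction (about 0.15 N m, 2.5 N at the handle) keeps it where it is left.
- wheel_centre (a point): Centre of the wheel, on its axis, 114 mm above the bench, level with the top of the rim. The rim is a round bar 14 mm thick on a circle of radius 62 mm (138 mm across outside), its top 114 mm above the bench; hub and spokes rise no higher than 117 mm.
- handle: Red handle, an upright round post on the rim that goes round with the wheel and also spins freely about its own axis (so its own yaw means nothing): 22 mm across, tapering to 20 mm at the foot, with its axis 62 mm from the wheel's axis. Its origin is at its foot, 112 mm above the bench; it stands 50 mm tall (top 162 mm above the bench).
- tab (a point): Orange tab of the valve, 28 mm wide and 26 mm long, fixed, just outside the rim and below it; this point is the centre of its top, 91 mm from the wheel's axis and 88 mm above the bench. Its two edges lie about 9 degrees either side of the line from the axis.
- vial_orange: Loose closed vial of orange liquid with a white cap, 25 mm across, 55 mm tall; origin at the centre of its underside. To be left alone.
- vial_dark: Loose closed vial of black liquid with a blue cap, 25 mm across, 55 mm tall; origin at the centre of its underside. To be left alone.
- dish: Loose round covered glass dish, 90 mm across, 16 mm tall; origin at the centre of its underside. To be left alone.

How it is judged:
By the outcome, as a careful person would: the job done as asked, in the order asked, and still so for the second after the job is handed in, with the robot touching nothing.
It also fails if it takes over 54 s, if anything falls off the work surface, if the arm or the gripper's body presses on something with over 40 N, if the wrist force passes 120 N, or if a joint passes its speed limit or range.

ROBOT

A 7-joint arm with a two-finger parallel gripper is mounted at the origin on the work surface. World frame = base frame: x ahead of the robot, y to its left, z up, the work surface at z = 0. Lengths are in m, angles in rad, forces in N, time in s.
With the tool pointing down it reaches from about 0.425 to 0.925 m from the base axis. Payload 6.8 kg.
Tool frame: the origin (TCP) lies midway between the tips of the shut fingers; the grasp point (between the pads) lies 19 mm behind it; x points along the fingers, y is the direction in which the jaws open and shut, and the axes are right-handed (so a half turn about x gives the same grasp; the last joint's range is limited). The gripper opens to 85 mm and grips with 20 to 120 N. Pads are 22 mm wide; open, the fingers measure 114 mm over their backs; the gripper's body (76 mm by 85 mm) begins 54 mm behind the grasp point. The pads swing forward as they close: fully open they stand 13 mm farther back than shut.
Start: joints at [-1.316, 0.477, 0.022, 1.555, -0.011, 1.109, -0.083], TCP at [0.24, 0.631, 0.231] pointing down, gripper open.
Joint ranges: [-2.96, 2.96], [-0.34, 2.1], [-1.41, 1.46], [0.24, 2.44], [-1.37, 4.51], [0.17, 1.92], [-2.96, 2.96]. Speed limits (rad/s): [2.39, 2.39, 3.14, 3.14, 3.14, 3.14, 3.14].

INTERFACE

Orientations are given as a rotation vector (axis times angle).
In Python, from bench import r, viewer, nets gives the robot as it stands.
- The arm moves only by the shell command python3 -m pendant 'ROWS' [FORCE]. ROWS is JSON, one flat list of numbers, 5 for each row, row after row: the finger opening in mm, from 0 to 85.4, then the shift along the tool's x, y, z in mm, then the turn about the tool's x in rad. A call has 1 to 20 rows; each row shifts and turns the commanded pose from where the row before left it, along the tool's axes as they then stand; what a row does not reach is not made up. A row lasts 1/8 s, in which the tool goes at most 62.5 mm and 10.7 degrees, less where a joint would pass 70% of its speed; a pose out of reach is approached as far as the arm can. A call with a gripper value outside its range is refused whole. The fingers move at their own pace and stop on an object; FORCE is the grip in N (left out, the last holds). Time passes only in rows, so rows that do not move let the fingers close. It gives the time, the measured TCP pose, the force and the opening at its end, in the units of the state.
- r.get_obs(): the state, without advancing time (a new reading comes with each control period).
- viewer.grab_frame(name): name is "scene" or "top"; returns (picture, depth): 400x640x3 uint8, red, green, blue; 400x640 float32, m along the optical axis (not along the pixel's ray), 0 where there is no reading.
- viewer.calibration(name): a dict with "mtx" (3x3 intrinsics, pixels), "world_to_cam" (4x4, takes a point from world to camera coordinates). Camera axes: x right, y up, looking along -z (the intrinsics and any distortion apply to the point x, -y, -z); pixel columns grow to the right and rows downward; lengths in m; the calibration is good to about 2 mm. A picture is of the moment at which its call begins. calibration takes no time and is no camera call.
- r.hand_in(): hands the job in, once; it reports no verdict.
Trained networks look in the newest picture that a camera, given by its name, has taken for a name from the list of things; names that differ only in an ending like _2 or _b are one class to them, and where a whole thing is asked for, a point or a joint stands for the part that bears it (a point fixed in the world has none). Each returns a list of dicts, best first, with "score" (0 to 1); they miss things now and then, are a little off and sometimes report something else, mostly with a low value. They report only what shows in the picture. A call takes as long as a camera call.
- nets.look_for(name, camera): "location" ([x, y, z] in m, in world coordinates, good to about 4 mm: the middle of the surface that is visible of it).
- nets.silhouettes(name, camera): "mask" (400x640 bool, what is visible of it).
The state is a dict: "clock": time; "joints": joint angles; "qvel": joint speeds; "tau": joint torques, N m; "tcp_pos": TCP position; "orientation": TCP orientation; "contact_force": force on the tool from outside, world axes, zero at the start; "moment": the same for the moment, N m; "grip_width": finger opening in m.
Only numpy, scipy, OpenCV 4.12 (cv2) and the standard library are available. Lean on these libraries where they do the work, as an engineer would, in place of code of your own. Each camera call takes 0.05 s, during which the arm holds its last target. There are 200 camera calls.

## Working session

There is one attempt and no reset: what is moved stays moved. The work goes in short steps, Python scripts to look and compute and a shell command to move; the robot and the scene stay as the last step left them, time stands still between calls to the robot, and variables do not carry over. Pictures are saved under pics/ and viewed, about 8 in all and at most 12, crops included, and the job is handed in when it is done.

```bash
mkdir -p pics; cat > h.py <<'E'
from bench import r, viewer, nets
import numpy as np, cv2
from scipy.spatial.transform import Rotation as R
def grab(cam,fn=None):
    p,d=viewer.grab_frame(cam)
    if fn: cv2.imwrite('pics/'+fn,cv2.cvtColor(p,cv2.COLOR_RGB2BGR))
    return p,d
def pts(cam,mask,d):
    c=viewer.calibration(cam);K=c['mtx'];T=np.linalg.inv(c['world_to_cam'])
    v,u=np.nonzero(mask&(d>0));z=d[v,u]
    P=np.c_[(u-K[0,2])/K[0,0]*z,-(v-K[1,2])/K[1,1]*z,-z]
    return P@T[:3,:3].T+T[:3,3]
def proj(cam,P):
    c=viewer.calibration(cam);K=c['mtx'];W=c['world_to_cam']
    q=W[:3,:3]@np.asarray(P)+W[:3,3];return K[0,0]*q[0]/-q[2]+K[0,2],K[1,1]*-q[1]/-q[2]+K[1,2]
E
python3 - <<'E'
from h import *
np.set_printoptions(precision=4,suppress=True)
o=r.get_obs();print(o)
print(R.from_rotvec(o['orientation']).as_matrix())
for cam in('scene','top'):
    p,d=grab(cam,cam+'1.png')
    for n in('wheel_centre','handle','tab','valve','vial_orange','vial_dark','dish'):
        print(cam,n,[(np.round(x['location'],3),round(x['score'],2)) for x in nets.look_for(n,cam)[:2]])
E
ls
```

```text
{'clock': 0.0, 'joints': array([-1.3161,  0.4778,  0.0224,  1.5565, -0.0115,  1.1093, -0.0831]), 'qvel': array([-0.0006,  0.0001,  0.0003,  0.0008, -0.0022, -0.001 ,  0.0003]), 'tau': array([ -0.0004, -59.6453,   1.6079, -28.1194,   0.0125,   0.0095,
        -0.    ]), 'tcp_pos': array([0.2394, 0.6305, 0.2303]), 'orientation': array([ 0.2832,  1.5522, -0.2861]), 'contact_force': array([ 0.6905,  0.28  , -0.5169]), 'moment': array([ 0.0213, -0.008 ,  0.0621]), 'grip_width': 0.08530326793265158}
[[-0.0005  0.3549  0.9349]
 [-0.0018  0.9349 -0.3549]
 [-1.     -0.0018  0.0002]]
scene wheel_centre [(array([ 0.548, -0.018,  0.114]), 0.8)]
scene handle [(array([0.564, 0.03 , 0.142]), 0.62)]
scene tab [(array([ 0.554, -0.01 ,  0.101]), 0.87)]
scene valve [(array([ 0.55 , -0.006,  0.103]), 0.59)]
scene vial_orange []
scene vial_dark [(array([0.602, 0.103, 0.039]), 0.64)]
scene dish [(array([ 0.687, -0.071,  0.018]), 0.66)]
top wheel_centre [(array([ 0.533, -0.033,  0.111]), 0.77)]
top handle [(array([0.56 , 0.024, 0.163]), 0.7)]
top tab [(array([ 0.539, -0.031,  0.108]), 0.67)]
top valve [(array([ 0.536, -0.029,  0.106]), 0.97)]
top vial_orange [(array([0.398, 0.063, 0.049]), 0.67)]
top vial_dark [(array([0.6  , 0.098, 0.054]), 0.62)]
top dish [(array([ 0.683, -0.08 ,  0.019]), 0.73)]
h.py
pics
```

View pics/top1.png

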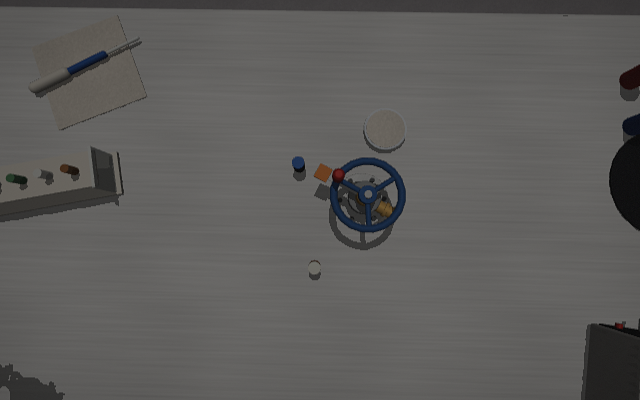

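View pics/scene1.png

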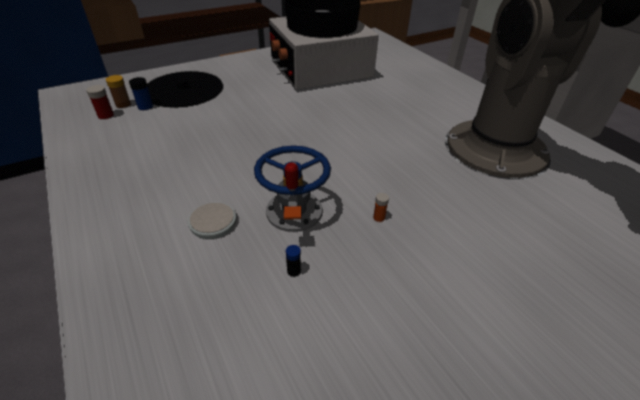

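```bash
python3 - <<'E'
from h import *
from scipy.optimize import least_squares
np.set_printoptions(precision=4,suppress=True)
p,d=grab('top')
hsv=cv2.cvtColor(p,cv2.COLOR_RGB2HSV)
allm=np.ones(d.shape,bool)
H,S,V=hsv[...,0],hsv[...,1],hsv[...,2]
def near(P): return (np.hypot(P[:,0]-.54,P[:,1]+.03)<.13)
def sel(m,lo,hi):
    P=pts('top',m,d);return P[near(P)&(P[:,2]>lo)&(P[:,2]<hi)]
B=sel((H>95)&(H<130)&(S>100),.1,.118)
f=lambda q,P:np.abs(np.hypot(P[:,0]-q[0],P[:,1]-q[1])-q[2])
ex=B[np.hypot(*(B[:,:2]-[.535,-.033]).T)>.05]
s=least_squares(lambda q:f(q,ex),[.535,-.033,.062],loss='soft_l1',f_scale=.003);c=s.x
print('wheel',c,len(ex))
r_=sel(((H<6)|(H>174))&(S>120),.155,.17);print('handle top',r_.mean(0),len(r_),np.degrees(np.arctan2(*(r_.mean(0)[:2]-c[:2])[::-1])),np.hypot(*(r_.mean(0)[:2]-c[:2])))
t=sel((H>7)&(H<25)&(S>150),.08,.095);m=t.mean(0);print('tab',m,len(t),np.degrees(np.arctan2(*(m[:2]-c[:2])[::-1])),np.hypot(*(m[:2]-c[:2])))
E
```

```text
wheel [ 0.5333 -0.0322  0.0611] 1407
handle top [0.5612 0.0226 0.1607] 111 63.05177034975954 0.06149973601771329
tab [0.5734 0.0462 0.0885] 196 62.9227662536798 0.08803239442520218
```

The top picture shows the wheel hub at about (368,195), the red handle at (339,175) over the orange tab at (323,172), the dark vial at (298,163), the dish at (385,130) and the orange vial at (315,268). My handle and tab fits agree at 63°. I'll approach high with the fingers shut.

```bash
python3 -m pendant '[0,0,-30.5,36.6,0, 0,0,-30.5,36.6,0, 0,0,-30.5,36.6,0, 0,0,-30.5,36.6,0, 0,0,-30.5,36.6,0, 0,0,-30.5,36.6,0, 0,0,-30.5,36.6,0, 0,0,-30.5,36.6,0, 0,0,-30.5,36.6,0, 0,0,-30.5,36.6,0, 0,0,-30.5,36.6,0, 0,0,-30.5,36.6,0, 0,0,-30.5,36.6,0, 0,0,-30.5,36.6,0, 0,0,-30.5,36.6,0, 0,0,0,0,0.18, 0,0,0,0,0.18, 0,0,0,0,0.18, 0,0,0,0,0.18, 0,0,0,0,0.18]' 20
python3 -m pendant '[0,0,0,0,0.18, 0,0,0,0,0.18, 0,0,0,0,0.18, 0,0,0,0,0.18, 0,0,0,0,0.18, 0,0,0,0,0.18, 0,0,0,0,0.18, 0,0,0,0,0.18, 0,0,0,0,0.18, 0,0,0,0,0.18, 0,0,0,0,0.18, 0,0,0,0,0.18, 0,0,0,0,0.18, 0,0,0,0,0, 0,0,0,0,0]'
cat > st.py <<'E'
from h import *
import sys
np.set_printoptions(precision=4,suppress=True)
c=np.array([.5333,-.0322])
o=r.get_obs();M=R.from_rotvec(o['orientation']).as_matrix()
print(o['clock'],o['joints'],o['tcp_pos'],o['contact_force'],o['grip_width'])
yaw=np.degrees(np.arctan2(M[1,1],M[0,1]));q=o['tcp_pos'][:2]-c
print('yaw y',yaw,'x',M[:,0],'angle',np.degrees(np.arctan2(q[1],q[0])),'rad',np.hypot(*q))
if len(sys.argv)>1:
    a=np.radians(float(sys.argv[1]));u=np.array([np.cos(a),np.sin(a)]);t=np.array([-u[1],u[0]])
    D=np.r_[c+.062*u-float(sys.argv[2])*t,.130]-o['tcp_pos']
    print('shift tool mm',M.T@D*1000)
E
python3 st.py 63 .034
```

```text
clock: 3.35
tcp_pos: [0.5905, 0.0086, 0.2314]
orientation: [0.984, 1.337, -0.984]
contact_force: [0.6, -0.3, 0.1]
grip_width: 0.0
clock: 5.22
tcp_pos: [0.5904, 0.0086, 0.2313]
orientation: [-1.967, 0.458, 1.967]
contact_force: [-0.0, 0.2, 0.3]
grip_width: 0.0001
5.225 [-0.8827  0.5413  1.0824  1.8112 -0.531   1.1164 -1.6429] [0.5904 0.0086 0.2313] [-0.0249  0.1605  0.3191] 0.0001480408232770994
yaw y -116.21628698493 x [ 0.  0. -1.] angle 35.531312587214686 rad 0.07022243321270695
shift tool mm [101.2988   0.3322  -1.6067]
```

```bash
python3 -m pendant '[0,20,0,0,0, 0,20,0,0,0, 0,20,0,0,0, 0,20,0,0,0, 0,21,0,0,0, 0,0,0,0,0]'
python3 st.py 63 .022
python3 -c "
from h import *
grab('scene','scene2.png')"
```

```text
clock: 5.98
tcp_pos: [0.5893, 0.0086, 0.1284]
orientation: [-1.962, 0.463, 1.968]
contact_force: [0.2, 0.2, 0.7]
grip_width: 0.0001
5.975 [-0.7923  0.6529  0.9562  1.899  -0.658   0.9453 -1.5532] [0.5893 0.0086 0.1284] [0.1584 0.2146 0.7042] 0.00011465618025484528
yaw y -116.43173003920731 x [-0.0032 -0.0004 -1.    ] angle 36.05871715327086 rad 0.06925594832631625
shift tool mm [-1.6013 -0.3503  9.3796]
```

View pics/scene2.png

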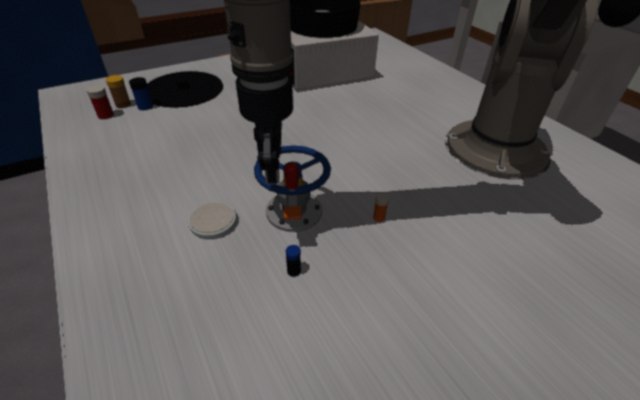

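The shut fingers (270,170) stand just behind the handle (292,175), clear of everything. Next I close the gap and begin the circular push at 5° per row.

```bash
python3 -m pendant '[0,0,0,3,0, 0,0,0,3,0, 0,0,0,3,0, 0,-1.68,5.49,0,0]' >/dev/null 2>&1 & wait; python3 st.py 63 .022
```

```text
6.525 [-0.8086  0.6334  0.9676  1.922  -0.6503  0.9368 -1.5524] [0.5798 0.0082 0.1321] [-0.1484 -0.1237 -0.6151] 8.651306626111154e-05
yaw y -116.35947873598435 x [ 0.      0.0004 -1.    ] angle 40.97829462492851 rad 0.06154383909263384
shift tool mm [ 2.0988 -4.9572  1.0206]
```

My fourth row was mistyped: its y and z shifts landed in the x and y columns. It only moved the tool about 5 mm and touched nothing. I'll correct that and start pushing.

```bash
python3 -m pendant '[0,2,-5,0,0, 0,0,0,1,0, 0,0,-1.68,5.49,-0.0873, 0,0,-1.68,5.49,-0.0873, 0,0,-1.68,5.49,-0.0873, 0,0,-1.68,5.49,-0.0873, 0,0,-1.68,5.49,-0.0873, 0,0,-1.68,5.49,-0.0873]'
python3 st.py 93 .022; python3 -c "
from h import *
grab('scene','scene3.png')"
```

```text
clock: 7.52
tcp_pos: [0.5529, 0.0303, 0.1301]
orientation: [2.19, 0.072, -2.186]
contact_force: [2.6, -0.7, -1.6]
grip_width: -0.0001
7.525 [-0.8038  0.534   0.8492  1.9825 -0.5289  0.8579 -1.17  ] [0.5529 0.0303 0.1301] [ 2.6034 -0.7367 -1.5905] -7.872203398006916e-05
yaw y -86.23250204039513 x [ 0.0019 -0.0003 -1.    ] angle 72.60209990391004 rad 0.0654649246477322
shift tool mm [ 0.1055 -0.651   0.8086]
```

View pics/scene3.png

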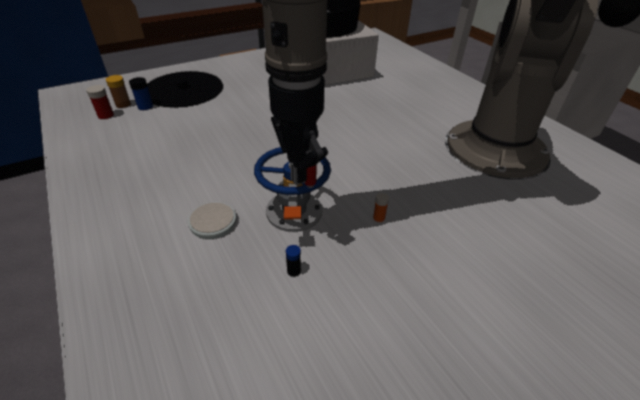

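The handle (311,175) has moved off the tab and the push is about 2.7 N. I'll carry on another 100°.

```bash
python3 -m pendant '[0,0,-1.68,5.49,-0.0873, 0,0,-1.68,5.49,-0.0873, 0,0,-1.68,5.49,-0.0873, 0,0,-1.68,5.49,-0.0873, 0,0,-1.68,5.49,-0.0873, 0,0,-1.68,5.49,-0.0873, 0,0,-1.68,5.49,-0.0873, 0,0,-1.68,5.49,-0.0873, 0,0,-1.68,5.49,-0.0873, 0,0,-1.68,5.49,-0.0873, 0,0,-1.68,5.49,-0.0873, 0,0,-1.68,5.49,-0.0873, 0,0,-1.68,5.49,-0.0873, 0,0,-1.68,5.49,-0.0873, 0,0,-1.68,5.49,-0.0873, 0,0,-1.68,5.49,-0.0873, 0,0,-1.68,5.49,-0.0873, 0,0,-1.68,5.49,-0.0873, 0,0,-1.68,5.49,-0.0873, 0,0,-1.68,5.49,-0.0873]'
python3 st.py 193 .022
```

```text
clock: 10.07
tcp_pos: [0.4685, -0.0259, 0.13]
orientation: [1.031, 1.314, -1.031]
contact_force: [0.6, 2.6, 1.7]
grip_width: 0.0002
10.075 [-0.4645  0.2968  0.4581  2.1537 -0.1965  0.7303  0.3631] [ 0.4685 -0.0259  0.13  ] [0.5912 2.6182 1.6593] 0.00015892561555708526
yaw y 13.731330621606716 x [-0.0005  0.0009 -1.    ] angle 174.47675496634577 rad 0.06511816920845676
shift tool mm [-0.0033 -0.2385 -1.3158]
```

```bash
python3 -m pendant '[0,0,-1.68,5.49,-0.0873, 0,0,-1.68,5.49,-0.0873, 0,0,-1.68,5.49,-0.0873, 0,0,-1.68,5.49,-0.0873, 0,0,-1.68,5.49,-0.0873, 0,0,-1.68,5.49,-0.0873, 0,0,-1.68,5.49,-0.0873, 0,0,-1.68,5.49,-0.0873, 0,0,-1.68,5.49,-0.0873, 0,0,-1.68,5.49,-0.0873, 0,0,-1.68,5.49,-0.0873, 0,0,-1.68,5.49,-0.0873, 0,0,-1.68,5.49,-0.0873, 0,0,-1.68,5.49,-0.0873, 0,0,-1.68,5.49,-0.0873, 0,0,-1.68,5.49,-0.0873, 0,0,-1.68,5.49,-0.0873, 0,0,-1.68,5.49,-0.0873, 0,0,-1.68,5.49,-0.0873, 0,0,-1.68,5.49,-0.0873]'
python3 st.py 293 .022
```

```text
clock: 12.58
tcp_pos: [0.5379, -0.0995, 0.1296]
orientation: [-0.324, 1.549, 0.325]
contact_force: [-2.4, -1.3, 2.4]
grip_width: 0.0001
12.575 [-0.0011  0.3923  0.0867  1.9598 -0.0459  0.7939  2.0957] [ 0.5379 -0.0995  0.1296] [-2.4072 -1.2576  2.3575] 6.515371589273068e-05
yaw y 113.69587899469451 x [-0.0025 -0.0002 -1.    ] angle -86.1282686016769 rad 0.06740935980200788
shift tool mm [-0.3637  1.6866  0.1086]
```

```bash
python3 -m pendant '[0,0,1.5,-7,0, 0,0,0,-7,0, 0,0,0,0,0.1848, 0,0,0,0,0.1848, 0,0,0,0,0.1848, 0,0,0,0,0.1848, 0,0,0,0,0.1848, 0,0,0,0,0.1848, 0,0,0,0,0.1848, 0,0,0,0,0.1848, 0,0,0,0,0.1848, 0,0,0,0,0.1848, 0,0,0,0,0.1848, 0,0,0,0,0.1848, 0,0,0,0,0.1848, 0,0,0,0,0.1848, 0,0,0,0,0.1848, 0,0,0,0,0.1848, 0,0,0,0,0.1848, 0,0,0,0,0]'
python3 st.py 293 .022
python3 - <<'E'
from h import *
p,d=grab('top','top4.png')
hsv=cv2.cvtColor(p,cv2.COLOR_RGB2HSV);H,S,V=cv2.split(hsv)
P=pts('top',((H<6)|(H>174))&(S>120),d);c=np.array([.5333,-.0322])
P=P[(np.hypot(*(P[:,:2]-c).T)<.09)&(P[:,2]>.12)]
print(len(P));q=P.mean(0) if len(P) else 0;print(q, len(P) and np.degrees(np.arctan2(q[1]-c[1],q[0]-c[0])))
cv2.imwrite('pics/top4c.png',cv2.resize(cv2.cvtColor(p,cv2.COLOR_RGB2BGR)[90:300,250:500],None,fx=2.4,fy=2.4))
E
```

```text
clock: 15.08
tcp_pos: [0.5248, -0.103, 0.1298]
orientation: [1.993, 0.418, -1.994]
contact_force: [-1.0, -0.2, -0.6]
grip_width: -0.0005
15.075 [-0.5802  0.5078  0.8635  2.0248 -0.5186  0.8407 -0.5775] [ 0.5248 -0.103   0.1298] [-0.9527 -0.1646 -0.6481] -0.0004562949411411031
yaw y -66.32381579814657 x [-0.0005 -0.0002 -1.    ] angle -96.87073022732632 rad 0.07132116143341381
shift tool mm [ -0.1809   0.3133 -13.5183]
125
[ 0.55669407 -0.08410196  0.15783968] -65.73720558497438
```

View pics/top4c.png

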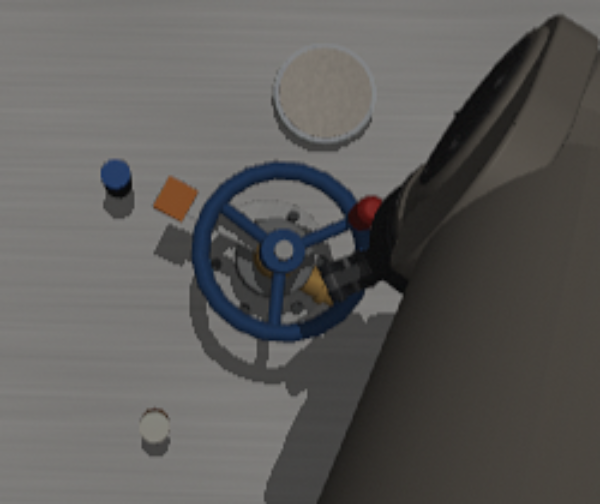

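The wheel is at about 294° with the fingers backed off behind the handle, and the vials and dish are untouched. I'll resume.

```bash
python3 -m pendant '[0,0,0.3,-4.5,0, 0,0,0,-4.5,0, 0,0,0,-4.5,0, 0,0,1.68,-5.49,-0.0873, 0,0,1.68,-5.49,-0.0873, 0,0,1.68,-5.49,-0.0873, 0,0,1.68,-5.49,-0.0873, 0,0,1.68,-5.49,-0.0873, 0,0,1.68,-5.49,-0.0873, 0,0,1.68,-5.49,-0.0873, 0,0,1.68,-5.49,-0.0873, 0,0,1.68,-5.49,-0.0873, 0,0,1.68,-5.49,-0.0873, 0,0,1.68,-5.49,-0.0873, 0,0,1.68,-5.49,-0.0873, 0,0,1.68,-5.49,-0.0873, 0,0,1.68,-5.49,-0.0873, 0,0,1.68,-5.49,-0.0873, 0,0,1.68,-5.49,-0.0873, 0,0,1.68,-5.49,-0.0873]'
python3 st.py 18 .022
```

```text
clock: 17.62
tcp_pos: [0.5992, -0.0343, 0.1299]
orientation: [0.963, 1.346, -0.964]
contact_force: [0.7, -2.6, -0.1]
grip_width: 0.0002
17.625 [-0.3767  0.4982  0.4384  1.8545 -0.2722  0.8476  0.5252] [ 0.5992 -0.0343  0.1299] [ 0.7131 -2.5982 -0.093 ] 0.00015618490704596635
yaw y 18.827561593698835 x [ 0.0004 -0.0013 -1.    ] angle -1.7961729452544688 rad 0.06589666764648622
shift tool mm [-0.0984  0.0022 -0.3174]
```

Eight more rows take it to about 58°, then I back off along the tangent and measure.

```bash
python3 -m pendant '[0,0,1.68,-5.49,-0.0873, 0,0,1.68,-5.49,-0.0873, 0,0,1.68,-5.49,-0.0873, 0,0,1.68,-5.49,-0.0873, 0,0,1.68,-5.49,-0.0873, 0,0,1.68,-5.49,-0.0873, 0,0,1.68,-5.49,-0.0873, 0,0,1.68,-5.49,-0.0873,0,0,0,0,0]'
python3 st.py 58 .022
cat > m.py <<'E'
from h import *
import sys
np.set_printoptions(precision=4,suppress=True)
p,d=grab('top',sys.argv[1]);c=np.array([.5333,-.0322])
H,S,V=cv2.split(cv2.cvtColor(p,cv2.COLOR_RGB2HSV))
for n,m,lo,hi in(('handle',((H<6)|(H>174))&(S>120),.155,.17),('tab',(H>7)&(H<25)&(S>150),.08,.095)):
    P=pts('top',m,d);P=P[(np.hypot(*(P[:,:2]-c).T)<.12)&(P[:,2]>lo)&(P[:,2]<hi)]
    if len(P):
        q=P.mean(0);print(n,len(P),q,np.degrees(np.arctan2(q[1]-c[1],q[0]-c[0])))
    else:print(n,'none')
E
python3 m.py top5.png
```

```text
clock: 18.75
tcp_pos: [0.5843, 0.0093, 0.13]
orientation: [0.428, 1.528, -0.428]
contact_force: [1.3, 0.6, 0.0]
grip_width: -0.0001
18.75 [-0.3225  0.4529  0.259   1.8831 -0.1535  0.8242  1.0404] [0.5843 0.0093 0.13  ] [1.2548 0.6466 0.046 ] -0.00011538365818371194
yaw y 58.68922114092123 x [ 0.0004  0.0002 -1.    ] angle 39.126467227175056 rad 0.06580512550344275
shift tool mm [ 0.0153 -0.2757  0.7101]
handle none
tab 32 [0.5734 0.059  0.0885] 66.26632678774943
```

```bash
python3 -m pendant '[0,0,0.53,-1.63,-0.026, 0,0,0.53,-1.65,-0.026, 0,0,0,0,0, 0,0,0,0,0]'
python3 st.py 61 .022
python3 -m pendant '[0,0,0,6,0, 0,0,0,12,0, 0,0,0,12,0, 0,-25,0,0,0, 0,-40,0,0,0, 0,-40,0,30,0, 0,0,0,40,0, 0,0,0,40,0, 0,0,0,0,0]'
python3 m.py top6.png
```

```text
clock: 19.3
tcp_pos: [0.5819, 0.0118, 0.1301]
orientation: [0.388, 1.536, -0.387]
contact_force: [2.2, -1.7, 0.1]
grip_width: 0.0005
19.3 [-0.3183  0.4483  0.2465  1.8881 -0.145   0.8221  1.0801] [0.5819 0.0118 0.1301] [ 2.1585 -1.7229  0.1137] 0.0004542355654923234
yaw y 61.67184073362565 x [ 0.0002  0.0001 -1.    ] angle 42.2071791892693 rad 0.06555406177853834
shift tool mm [ 0.0705 -0.0697  0.8812]
clock: 20.42
tcp_pos: [0.7068, -0.0575, 0.2342]
orientation: [0.388, 1.535, -0.391]
contact_force: [-1.0, -0.5, 0.2]
grip_width: -0.0003
handle 117 [0.5621 0.0219 0.1605] 61.96441354021415
tab 198 [0.5732 0.0458 0.0882] 62.89988091030839
```

```bash
python3 - <<'E'
from h import *
p,d=grab('scene','scene7.png')
for n in('vial_orange','vial_dark','dish'):
  grab('top');print(n,[(np.round(x['location'],3),round(x['score'],2)) for x in nets.look_for(n,'top')[:1]])
i=cv2.imread('pics/top6.png');cv2.imwrite('pics/top6c.png',cv2.resize(i[90:300,250:500],None,fx=2.4,fy=2.4))
E
```

```text
vial_orange [(array([0.399, 0.062, 0.053]), 0.41)]
vial_dark [(array([0.6  , 0.104, 0.059]), 0.61)]
dish [(array([ 0.682, -0.08 ,  0.019]), 0.84)]
```

View pics/top6c.png

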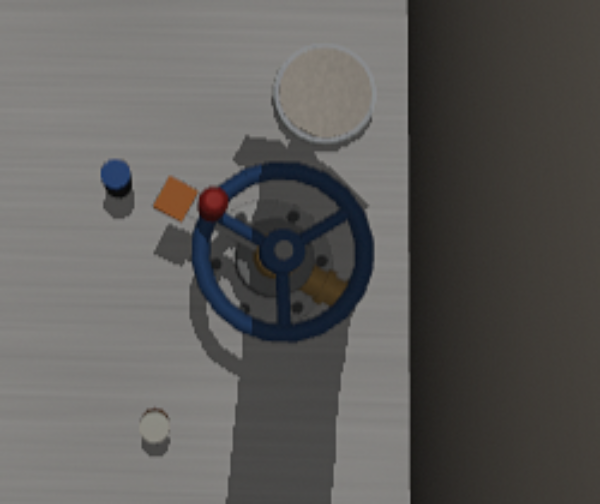

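The handle (crop pixel 213,203) is back in line with the orange tab (175,198). The dish and vials stand where they were, and the arm is clear.

```bash
python3 -c "
from h import *
print(r.hand_in())"
```

```text
the job is handed in; nothing more can be done
None
```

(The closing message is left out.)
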